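# Ease the spring clip off the pump shaft with the wedge

### The job

The spring clip has to come off the pump shaft so that the pulley can be changed. Take the wedge from its slotted block, slide it flat along the top of the shaft in under the clip until it has spread the clip's legs past the widest part of the shaft and the clip sits loose (never grip the clip while it is still snapped on), then lift the clip off into the grey parts tray and leave the wedge lying flat on the bench. Do not disturb the spanner, the torch or the hex key holder.

Things in the scene. Friction and masses are not known exactly. Their poses are not given: they have to be found in the camera images.
- shaft_unit: Grey cast bearing pedestal, fixed to the bench: base plate 90 x 110 x 12 mm, round boss, level bare steel shaft, its axis 62 mm above the bench. Origin: centre of the underside, under the boss; x runs along the shaft from its free end towards the pedestal, z up. Free end at x = -137.5 mm; bare shaft to -42.5, vee pulley (60 mm diameter) to -26.5, boss (54 mm) beyond.
- shaft_end (a point): Centre of the shaft's free end face, on the axis; axes as shaft_unit. The shaft is 30 mm in diameter (its top 77 mm above the bench) from here to 30 mm inward, where the clip's groove begins, and again from 43 to 95 mm inward.
- clip_seat (a point): Point on the shaft's axis in the middle of the groove (13 mm long, 24 mm diameter), 36.5 mm in from the free end: the clip's origin lies here while it is snapped on. Axes as shaft_unit.
- clip: Dark, greasy spring-steel clip, 54 g, astride the shaft: sloping bridge above, two sprung legs (10 mm along the shaft, 36.5 mm wide over both) down the sides to 13 mm below the origin. Origin: on the shaft axis when snapped on; x along the shaft towards the pedestal, y across, z up. Nubs inside the legs, 6 mm below the origin, snap under the shaft; pinching the legs then only tightens it.
- clip_bridge (a point): Middle of the bridge's underside, 19.5 mm above the clip's origin. The bridge (16 mm along the shaft, 37 across, 3 thick; 18 mm free between its cheeks) slopes like the wedge: 6 mm above the shaft at its mouth to the free end, 2.5 at its back. Raised 7 mm or more (about 15 N) the nubs pass the shaft's widest part; it then sits loose, 8 to 16 mm above its seat, to be lifted off by its legs.
- wedge: Wedge, 130 mm long, 0.13 to 0.21 kg: black handle 60 x 32 x 14 mm, steel blade. Origin: middle of the handle; x to the tip, y across the width, z through the thickness. It starts on its long edge in its block's slot (y upright; handle 12 to 44 mm above the bench), taken there only across its 14 mm; to go under the clip it must lie flat, held across the handle's 32 mm.
- wedge_tip (a point): Middle of the tip edge at the underside, at (100, 0, -7) mm in the wedge; axes as wedge. The blade is 13 mm wide, from the handle's front (x = 30) to here. The underside (z = -7) is one straight face with the handle's. Blade 14 mm thick to x = 48, then its upper face slopes down to 1.5 mm at the tip.
- wedge_block: Pale wooden block, fixed: 90 x 101 x 26 mm with a slot 18 mm wide and 14 mm deep along its x axis, in which the wedge stands; a few empty drilled holes. Origin: centre of the underside. Stands to the left or to the right of the shaft.
- small_parts_tray: Grey open sheet-steel tray, fixed: inside 84 mm (x) by 148 mm (y), walls 2 mm thick and 35 mm high, floor 2 mm above the bench. Origin: centre of the underside, z up. On the other side of the shaft from the block.
- spanner: Steel combination spanner, 159 mm long, 8 mm thick, lying in front of the shaft; origin centre of the underside. Leave it alone (30 mm).
- pocket_torch: Dark grey pocket torch standing on end, 35 mm in diameter, 96 mm high; origin centre of the underside. Leave it alone (30 mm).
- key_holder: Green hex key holder, 36 x 88 x 24 mm, lying behind the work; origin centre of the underside. Leave it alone (30 mm).

How it is judged (in metres and radians):
On the way:
1. the wedge, lying along the shaft and under the clip, has raised the clip past the shaft's widest part (z of clip in the frame of clip_seat above 0.0065 m and horizontal distance between clip and clip_seat below 0.012 m and contact force between wedge and clip above 0.2 N and x of wedge_tip in the frame of clip_seat above 0.008 m and y of wedge_tip in the frame of clip_seat between -0.012 and 0.012 m and angle between the z axis of wedge and the z axis of shaft_unit, either way round below 0.3 rad), for 0.1 s.
At the end, for the whole second after the job is handed in: The clip lies inside the parts tray, below its rim, and the wedge lies flat on the bench top (either face up, within 9 degrees, outside the tray and out of its block); both are released and at rest (x of clip in the frame of small_parts_tray between -0.042 and 0.042 m and y of clip in the frame of small_parts_tray between -0.074 and 0.074 m and z of clip in the frame of small_parts_tray below 0.035 m and linear speed of each of clip, wedge below 0.02 m/s and height (world z) of wedge between 0 and 0.012 m and (angle between wedge's own z axis and vertical below 0.15 rad or angle between wedge's own z axis and vertical above 2.99 rad) and horizontal distance between wedge and small_parts_tray above 0.06 m); the robot touches nothing.
It fails at once if the gripper pushes or pulls on the clip (more than 3 N) while the clip is still snapped on the shaft (contact force between the fingers and clip above 3 N and distance between clip and clip_seat below 0.006 m).
It fails at once if the spanner is moved by more than 30 mm (distance of spanner from where it was at the start of the episode above 0.03 m).
It fails at once if the torch is moved by more than 30 mm (distance of pocket_torch from where it was at the start of the episode above 0.03 m).
It fails at once if the hex key holder is moved by more than 30 mm (distance of key_holder from where it was at the start of the episode above 0.03 m).
It also fails if it takes over 72 s, if anything falls off the work surface, if the arm or the gripper's body presses on something with over 40 N, if the wrist force passes 120 N, or if a joint passes its speed limit or range.

### The arm

A 6-joint arm with a two-finger parallel gripper is mounted at the origin on a cart in front of the work surface, level with it; the furniture and walls round the work are solid. World frame = base frame: x ahead of the robot, y to its left, z up, the work surface at z = 0. Lengths are in mm, angles in degrees, forces in N, time in s.
With the tool pointing down it reaches from about 250 to 775 mm from the base axis. Payload 4 kg.
Tool frame: the origin (TCP) lies midway between the tips of the shut fingers; the grasp point (between the pads) lies 19 mm behind it; z points along the fingers, y is the line along which they close (so a half turn about z gives the same grasp; the last joint's range is limited). The gripper opens to 94 mm and grips with 3 to 60 N. Pads are 16 mm wide; open, the fingers measure 119 mm over their backs; the gripper's body (75 mm by 177 mm) begins 78 mm behind the grasp point.
Start: joints at [66.4, 4.996, 78.535, -0, 96.463, -5.907], TCP at [167.163, 524.001, 205.506] pointing down, gripper open.
Joint ranges: [-177.83, 177.83], [-43.37, 116.18], [15.69, 146.23], [-61.86, 241.86], [9.47, 152.12], [-147.06, 147.06]. Speed limits (degrees/s): [159.86, 159.86, 180, 180, 180, 180].

### API

Orientations are given as a 3x3 rotation matrix whose columns are the frame's x, y, z axes.
In Python, from station import r gives the robot as it stands.
- The arm moves only by the tool drive_tool, never from a script. Its argument "motion" is a list of rows, each a list of 7 numbers: the closure in counts, from 0 (fully open) to 255 (shut), then the shift along the tool's x, y, z in m, then the turn, a rotation vector about the tool's x, y, z in rad. A call has 1 to 12 rows; each row shifts and turns the commanded pose from where the row before left it, along the tool's axes as they then stand; what a row does not reach is not made up. A row lasts 1/12 s, in which the tool goes at most 41.7 mm and 7.16 degrees, less where a joint would pass 70% of its speed; a pose out of reach is approached as far as the arm can. A call with a gripper value outside its range is refused whole. The fingers move at their own pace and stop on an object; "grip_force" is the grip in N (left out, the last holds). Time passes only in rows, so rows that do not move let the fingers close. It gives the time, the measured TCP pose, the force, the opening and the grip force at its end, in the units of the state.
- r.read_state(): the state, without advancing time (a new reading comes with each control period).
- r.grab_frame(name): name is "scene" or "side" or "wrist"; returns the picture (480x640x3 uint8, red, green, blue); there is no depth.
- r.camera_params(name): a dict with "fx", "fy", "cx", "cy" (pixels), "extrinsics" (4x4, takes a point from camera to world coordinates). Camera axes: x right, y up, looking along -z (the intrinsics and any distortion apply to the point x, -y, -z); pixel columns grow to the right and rows downward; lengths in mm; the calibration is good to about 2 mm. The wrist camera is an equidistant fisheye: a pixel r from the principal point sees the ray r / f radians off the axis. A picture is of the moment at which its call begins: read the wrist's pose just before it. camera_params takes no time and is no camera call; for the wrist camera it gives the pose at the moment of the call.
- r.sign_off(): hands the job in; it is judged then, once.
Trained networks look in the newest picture that a camera, given by its name, has taken for a name from the list of things; names that differ only in an ending like _2 or _b are one class to them, and where a whole thing is asked for, a point or a joint stands for the part that bears it (a point fixed in the world has none). Each returns a list of dicts, best first, with "score" (0 to 1); they miss things now and then, are a little off and sometimes report something else, mostly with a low value. They report only what shows in the picture. A call takes as long as a camera call.
- r.trace(target, camera): "pixels" (480x640 bool, what is visible of it) and "extent" ([left, top, width, height] in pixels, round what is visible of it).
- r.spot_point(target, camera): "pixel" ([column, row] in pixels: a listed point, or the origin of a listed thing).
The state is a dict: "time_s": time; "joint_pos": joint angles; "qd": joint speeds; "effort": joint torques, N m; "position": TCP position; "orientation": TCP orientation; "contact_force": force on the tool from outside, world axes, zero at the start; "ft_torque": the same for the moment, N m; "gripper_width": finger opening in mm; "gripper_force": force on a finger pad.
Only numpy, scipy, OpenCV 4.12 (cv2) and the standard library are available. Lean on these libraries where they do the work, as an engineer would, in place of code of your own. Each camera call takes 0.05 s, during which the arm holds its last target. There are 200 camera calls.

## Working session

There is one attempt and no reset: what is moved stays moved. The work goes in short steps, Python scripts to look and compute and a tool call to move; the robot and the scene stay as the last step left them, time stands still between calls to the robot, and variables do not carry over. Pictures are saved under pics/ and viewed, at most 10 in all, crops included, and the job is handed in when it is done.

Besides the shell and the picture viewer there is one more tool, called after "Request:" as name(argument=value, ...), one argument or row to a line, values as JSON. drive_tool: Moves the arm, as the interface text tells. Its arguments: {"type":"object","properties":{"motion":{"type":"array"},"grip_force":{"type":"number"}},"required":["motion"]}

```bash
ls; mkdir -p pics; cat > h.py <<'E'
import numpy as np, cv2
from station import r
def snap(n,f=None):
    im=r.grab_frame(n)
    if f: cv2.imwrite('pics/'+f,im[:,:,::-1])
    return im
def ray(n,px,P=None):
    P=P or r.camera_params(n); E=np.array(P['extrinsics'])
    a=(px[0]-P['cx'])/P['fx']; b=(px[1]-P['cy'])/P['fy']
    if n=='wrist':
        t=np.hypot(a,b); s=np.sin(t)/max(t,1e-9); d=np.array([a*s,-b*s,-np.cos(t)])
    else: d=np.array([a,-b,-1.])
    d=E[:3,:3]@d; return E[:3,3],d/np.linalg.norm(d)
def atz(n,px,z,P=None):
    o,d=ray(n,px,P); return o+d*(z-o[2])/d[2]
def tri(rs):
    A=np.zeros((3,3));b=np.zeros(3)
    for o,d in rs:
        M=np.eye(3)-np.outer(d,d);A+=M;b+=M@o
    x=np.linalg.solve(A,b)
    return x,[np.linalg.norm((np.eye(3)-np.outer(d,d))@(x-o)) for o,d in rs]
E
python3 - <<'E'
from h import *
np.set_printoptions(precision=1,suppress=True)
for n in('scene','side'):
    print({k:v for k,v in r.camera_params(n).items()})
    snap(n,n+'0.png')
names=['shaft_end','clip_seat','clip','clip_bridge','wedge','wedge_tip','wedge_block','small_parts_tray','shaft_unit','spanner','pocket_torch','key_holder']
R={}
for t in names:
    for n in('scene','side'):
        L=r.spot_point(t,n)
        if L: R[t,n]=L[0]; print(t,n,L[0]['pixel'],round(L[0]['score'],2))
    if (t,'scene') in R and (t,'side') in R: print('   ',*tri([ray(n,R[t,n]['pixel']) for n in('scene','side')]))
print(r.read_state()['time_s'])
E
```

```text
pics
{'fx': 511.3493520626629, 'fy': 511.3493520626629, 'cx': 325.42588138766115, 'cy': 243.6586029556024, 'extrinsics': array([[   0.5,    0.7,   -0.6,  -82.9],
       [  -0.9,    0.3,   -0.3, -364.4],
       [  -0. ,    0.7,    0.7,  931.7],
       [   0. ,    0. ,    0. ,    1. ]])}
{'fx': 464.6315695065498, 'fy': 464.6315695065498, 'cx': 310.31117706510787, 'cy': 238.3801715669674, 'extrinsics': array([[   1. ,    0.1,   -0.2,  431.8],
       [  -0.2,    0.4,   -0.9, -877.4],
       [  -0. ,    0.9,    0.4,  462.5],
       [   0. ,    0. ,    0. ,    1. ]])}
shaft_end scene [284.4, 272.1] 0.58
shaft_end side [301.2, 295.1] 0.49
    [ 591.4  110.  -100.5] [np.float64(16.439179977993643), np.float64(16.43917997799359)]
clip_seat scene [304.0, 274.8] 0.6
clip_seat side [278.8, 252.5] 0.85
    [518.1   3.3  56.1] [np.float64(0.21949653541802794), np.float64(0.21949653541817593)]
clip scene [303.1, 275.2] 0.54
clip side [279.3, 250.3] 0.57
    [517.5   4.6  58.6] [np.float64(2.7883846174909275), np.float64(2.7883846174909346)]
clip_bridge scene [302.8, 270.5] 0.54
clip_bridge side [27
[... 704 characters left out ...]
4(3.1353490204817405), np.float64(3.1353490204817303)]
shaft_unit scene [349.5, 290.8] 0.72
shaft_unit side [303.8, 297.5] 0.9
    [557.5 -89.3  -0.3] [np.float64(3.589503450700069), np.float64(3.589503450700174)]
spanner scene [327.4, 334.6] 0.96
spanner side [244.8, 303.9] 0.94
    [438.4 -94.   -2. ] [np.float64(1.0949363773943341), np.float64(1.0949363773943481)]
pocket_torch scene [356.3, 227.5] 0.81
pocket_torch side [378.9, 270.4] 0.72
    [733.  -24.6  11.1] [np.float64(5.2589197838833135), np.float64(5.258919783883116)]
key_holder scene [255.3, 224.5] 0.67
key_holder side [321.7, 236.8] 0.65
    [653.9 223.4 -10.7] [np.float64(0.3934037596707056), np.float64(0.3934037596704229)]
1.3
```

View pics/scene0.png

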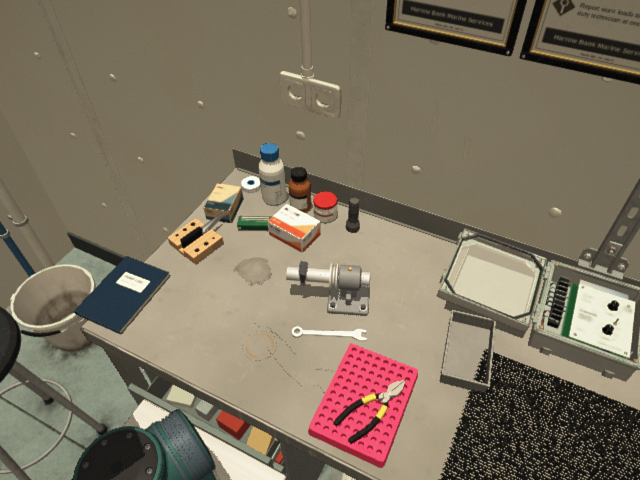

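View pics/side0.png

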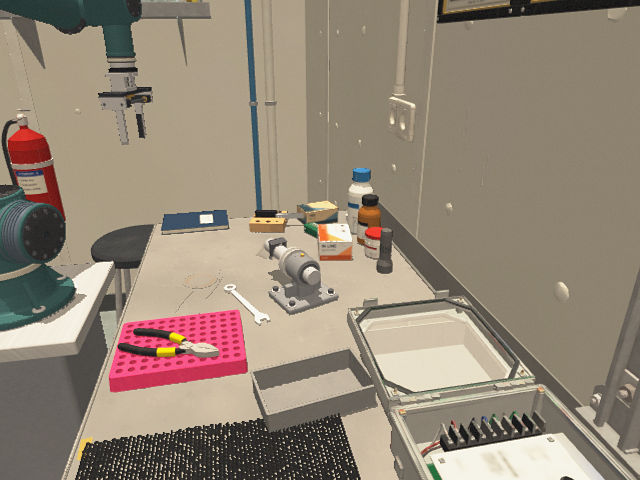

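```bash
cat >> h.py <<'E'
import math
def yaw(): # angle of tool x in world
    R=np.array(r.read_state()['orientation']); return math.degrees(math.atan2(R[1,0],R[0,0]))
def go(x,y,z,yw=None,step=38,rstep=7):
    """rows: translate in present tool axes, then turn about tool z to yaw yw (mod 180)"""
    s=r.read_state(); R=np.array(s['orientation']); d=R.T@(np.array([x,y,z])-s['position'])
    n=max(1,math.ceil(np.linalg.norm(d)/step)); print('shift total mm',d.round(1),'rows',n,'each m',(d/n/1000).round(4))
    if yw is not None:
        for k in(-180,0,180):
            t=(yw+k-yaw()+540)%360-180
            m=max(1,math.ceil(abs(t)/rstep)); j6=s['joint_pos'][5]
            if k<1: print(' turn about world z',round(t,1),'rows',m,'tool-z rad/row',round(-math.radians(t)/m*1,4),'j6 now',round(j6,1))
def st():
    s=r.read_state(); print('t',s['time_s'],'pos',np.round(s['position'],1),'yaw',round(yaw(),1),'w',s['gripper_width'],'F',np.round(s['contact_force'],1),'j',np.round(s['joint_pos'],0)); print(np.round(s['orientation'],3))
E
python3 - <<'E'
from h import *
st(); go(520,319,205,-3)
E
```

```text
t 1.3 pos [167.2 524.  205.5] yaw 162.3 w 94.61816015586292 F [-0.5  0.1 -0.1] j [66.  5. 79. -0. 96. -6.]
[[-0.953  0.304  0.   ]
 [ 0.304  0.953  0.   ]
 [-0.     0.    -1.   ]]
shift total mm [-398.4  -88.1    0.5] rows 11 each m [-0.0362 -0.008   0.    ]
 turn about world z 14.7 rows 3 tool-z rad/row -0.0855 j6 now -5.9
 turn about world z -165.3 rows 24 tool-z rad/row 0.1202 j6 now -5.9
```

Request:
drive_tool(
  motion=[
    [0, -0.0362, -0.008, 0, 0, 0, 0],
    [0, -0.0362, -0.008, 0, 0, 0, 0],
    [0, -0.0362, -0.008, 0, 0, 0, 0],
    [0, -0.0362, -0.008, 0, 0, 0, 0],
    [0, -0.0362, -0.008, 0, 0, 0, 0],
    [0, -0.0362, -0.008, 0, 0, 0, 0],
    [0, -0.0362, -0.008, 0, 0, 0, 0],
    [0, -0.0362, -0.008, 0, 0, 0, 0],
    [0, -0.0362, -0.008, 0, 0, 0, 0],
    [0, -0.0362, -0.008, 0, 0, 0, -0.0855],
    [0, -0.0362, -0.008, 0, 0, 0, -0.0855],
    [0, 0, 0, 0, 0, 0, -0.0855],
  ],
  grip_force=30,
)

```text
time_s: 2.3
position: [526.5, 317.8, 204.1]
orientation: [[-0.998, 0.055, 0.002], [0.055, 0.998, -0.003], [-0.002, -0.002, -1.0]]
contact_force: [-0.9, -0.1, -0.9]
gripper_width: 93.7
gripper_force: 0.0
```

```bash
python3 - <<'E'
from h import *
st(); P=r.camera_params('wrist'); print(P); snap('wrist','w1.png')
for t,z in(('wedge',28),('wedge_tip',28),('wedge_block',0),('clip_seat',62),('shaft_end',62),('clip_bridge',81.5)):
    for L in r.spot_point(t,'wrist')[:2]: print(t,np.round(L['pixel']),round(L['score'],2),atz('wrist',L['pixel'],z,P).round(1))
E
```

```text
t 2.3 pos [526.5 317.8 204.1] yaw 176.9 w 93.66037931375536 F [-0.9 -0.1 -0.9] j [ 26.  13.  69.  -0.  97. -61.]
[[-0.998  0.055  0.002]
 [ 0.055  0.998 -0.003]
 [-0.002 -0.002 -1.   ]]
{'fx': 371.64829954431775, 'fy': 371.64829954431775, 'cx': 316.9826648552719, 'cy': 236.20528271221798, 'extrinsics': array([[ 5.51189145e-02, -9.63524491e-01, -2.61882532e-01,
         4.50552985e+02],
       [ 9.98475748e-01,  5.24421075e-02,  1.72048301e-02,
         3.23570677e+02],
       [-2.84360331e-03, -2.62431668e-01,  9.64946389e-01,
         3.84131071e+02],
       [ 0.00000000e+00,  0.00000000e+00,  0.00000000e+00,
         1.00000000e+00]])}
wedge [313. 206.] 0.82 [516.2 314.9  28. ]
wedge_tip [300. 300.] 0.67 [615.3 295.9  28. ]
wedge_block [311. 205.] 0.57 [520.9 312.7   0. ]
clip_seat [ 34. 229.] 0.58 [512.1   1.4  62. ]
shaft_end [ 53. 219.] 0.76 [503.5  35.2  62. ]
clip_bridge [ 26. 234.] 0.86 [513.7   5.9  81.5]
```

View pics/w1.png

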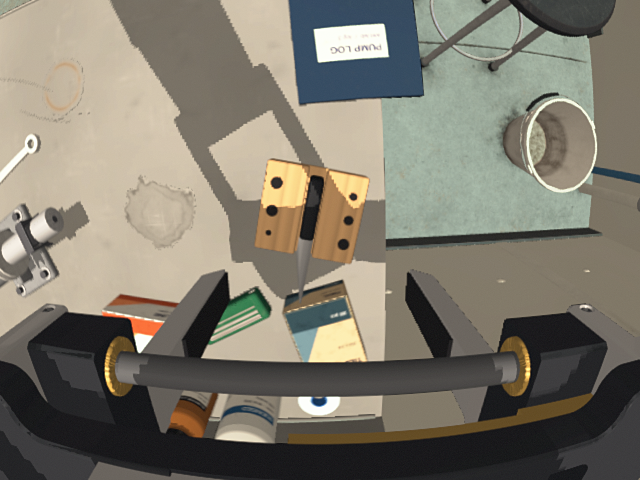

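```bash
cat >> h.py <<'E'
def rect(n,im,P,x0,x1,y0,y1,z,s=4):
    """top view: image right = +x world, up = +y world"""
    xs=np.arange(x0,x1,1/s); ys=np.arange(y1,y0,-1/s); X,Y=np.meshgrid(xs,ys)
    E=np.linalg.inv(np.array(P['extrinsics'])); p=np.stack([X,Y,np.full_like(X,z)],-1)@E[:3,:3].T+E[:3,3]
    a,b,c=p[...,0],-p[...,1],-p[...,2]
    if n=='wrist':
        q=np.hypot(a,b); t=np.arctan2(q,c)/np.maximum(q,1e-9)
    else: t=1/c
    return cv2.remap(im,(P['cx']+P['fx']*a*t).astype('f4'),(P['cy']+P['fy']*b*t).astype('f4'),cv2.INTER_CUBIC)
E
python3 - <<'E'
from h import *
im=cv2.imread('pics/w1.png'); P=r.camera_params('wrist')
cv2.imwrite('pics/w1r.png',rect('wrist',im,P,465,635,270,360,40,4.5))
E
```

```text
(no output)
```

View pics/w1r.png

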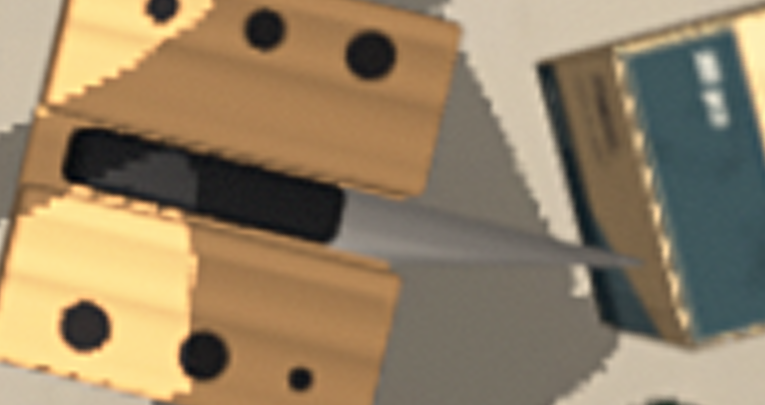

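```bash
python3 - <<'E'
from h import *
go(510,319,110,-12.4)
E
```

```text
shift total mm [10.2 -4.4 95.9] rows 3 each m [ 0.0034 -0.0015  0.032 ]
 turn about world z -9.4 rows 2 tool-z rad/row 0.0824 j6 now -60.5
 turn about world z 170.6 rows 25 tool-z rad/row -0.1191 j6 now -60.5
```

Request:
drive_tool(
  motion=[
    [0, 0.0034, -0.0015, 0.032, 0, 0, 0],
    [0, 0.0034, -0.0015, 0.032, 0, 0, 0],
    [0, 0.0034, -0.0015, 0.032, 0, 0, 0],
    [0, 0, 0, 0, 0, 0, 0.0824],
    [0, 0, 0, 0, 0, 0, 0.0824],
    [0, 0, 0, 0, 0, 0, 0],
    [0, 0, 0, 0, 0, 0, 0],
  ],
)

```text
time_s: 3.23
position: [510.4, 318.7, 110.1]
orientation: [[-0.977, 0.213, 0.001], [0.213, 0.977, 0.001], [-0.001, 0.001, -1.0]]
contact_force: [0.2, -0.1, 0.3]
gripper_width: 94.2
gripper_force: 0.0
```

```bash
python3 - <<'E'
from h import *
st(); P=r.camera_params('wrist'); im=snap('wrist','w2.png')
cv2.imwrite('pics/w2r.png',rect('wrist',im[:,:,::-1].copy(),P,465,635,270,360,44,4.5))
go(510,319,110,-12.4)
E
```

```text
t 3.2333 pos [510.4 318.7 110.1] yaw 167.7 w 94.18095621835464 F [ 0.2 -0.1  0.3] j [ 27.  14.  80.   0.  87. -51.]
[[-0.977  0.213  0.001]
 [ 0.213  0.977  0.001]
 [-0.001  0.001 -1.   ]]
shift total mm [0.8 0.1 0.4] rows 1 each m [0.0008 0.0001 0.0004]
 turn about world z -0.1 rows 1 tool-z rad/row 0.002 j6 now -51.1
 turn about world z 179.9 rows 26 tool-z rad/row -0.1208 j6 now -51.1
```

View pics/w2r.png

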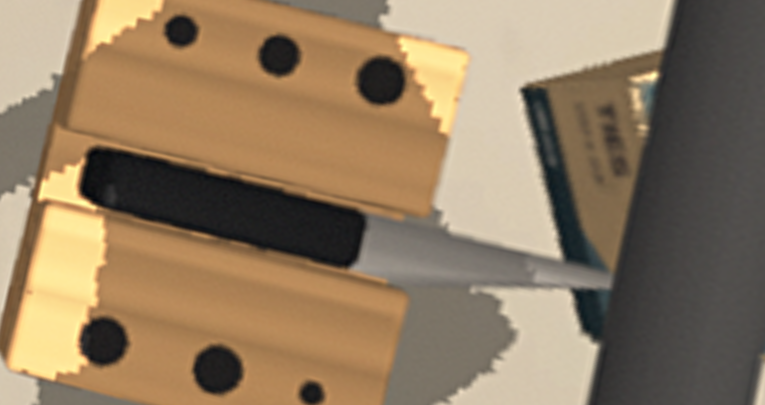

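```bash
python3 - <<'E'
from h import *
go(514,315,29,-12.7)
E
```

```text
shift total mm [-3.9 -3.  81.4] rows 3 each m [-0.0013 -0.001   0.0271]
 turn about world z -0.4 rows 1 tool-z rad/row 0.0072 j6 now -51.1
 turn about world z 179.6 rows 26 tool-z rad/row -0.1206 j6 now -51.1
```

Request:
drive_tool(
  motion=[
    [0, -0.0013, -0.001, 0.0272, 0, 0, 0.0072],
    [0, -0.0013, -0.001, 0.0272, 0, 0, 0],
    [0, -0.0013, -0.001, 0.02, 0, 0, 0],
    [0, 0, 0, 0.007, 0, 0, 0],
    [150, 0, 0, 0, 0, 0, 0],
    [255, 0, 0, 0, 0, 0, 0],
    [255, 0, 0, 0, 0, 0, 0],
    [255, 0, 0, 0, 0, 0, 0],
    [255, 0, 0, 0, 0, 0, 0],
    [255, 0, 0, 0, 0, 0, 0],
  ],
  grip_force=40,
)

```text
time_s: 4.12
position: [514.2, 314.4, 28.6]
orientation: [[-0.975, 0.222, 0.001], [0.222, 0.975, 0.0], [-0.001, 0.001, -1.0]]
contact_force: [-0.1, 0.1, 0.1]
gripper_width: 57.4
gripper_force: 0.0
```

Request:
drive_tool(
  motion=[
    [255, 0, 0, 0, 0, 0, 0],
    [255, 0, 0, 0, 0, 0, 0],
    [255, 0, 0, 0, 0, 0, 0],
    [255, 0, 0, 0, 0, 0, 0],
    [255, 0, 0, 0, 0, 0, 0],
    [255, 0, 0, 0, 0, 0, 0],
    [255, 0, 0, 0, 0, 0, 0],
    [255, 0, 0, 0, 0, 0, 0],
  ],
)

```text
time_s: 4.78
position: [513.9, 314.2, 28.0]
orientation: [[-0.975, 0.222, -0.0], [0.222, 0.975, -0.0], [0.0, -0.0, -1.0]]
contact_force: [-0.4, 0.1, 0.8]
gripper_width: 13.5
gripper_force: 39.9
```

Request:
drive_tool(
  motion=[
    [255, 0, 0, -0.015, 0, 0, 0],
    [255, 0, 0, -0.03, 0, 0, 0],
    [255, 0, 0, -0.03, 0, 0, 0],
    [255, 0, 0, 0, 0, 0, 0],
  ],
)

```text
time_s: 5.12
position: [517.4, 316.0, 110.1]
orientation: [[-0.975, 0.222, 0.011], [0.222, 0.975, 0.005], [-0.009, 0.008, -1.0]]
contact_force: [1.7, 0.9, 0.3]
gripper_width: 13.3
gripper_force: 39.9
```

```bash
python3 - <<'E'
from h import *
st();go(430,185,103,113,30,6.8)
E
```

```text
t 5.1167 pos [517.4 316.  110.1] yaw 167.1 w 13.267840319521815 F [1.7 0.9 0.3] j [ 26.  14.  80.   0.  86. -51.]
[[-0.975  0.222  0.011]
 [ 0.222  0.975  0.005]
 [-0.009  0.008 -1.   ]]
shift total mm [  56.1 -147.2    5.4] rows 6 each m [ 0.0094 -0.0245  0.0009]
 turn about world z 125.9 rows 19 tool-z rad/row -0.1156 j6 now -51.1
 turn about world z -54.1 rows 8 tool-z rad/row 0.1181 j6 now -51.1
```

Request:
drive_tool(
  motion=[
    [255, 0.0089, -0.024, 0, 0, 0, 0],
    [255, 0.0089, -0.024, 0, 0, 0, 0],
    [255, 0.0089, -0.024, 0, 0, 0, 0],
    [255, 0.0089, -0.024, 0, 0, 0, 0],
    [255, 0.0089, -0.024, 0, 0, 0, 0],
    [255, 0.0089, -0.024, 0, 0, 0, 0.118],
    [255, 0, 0, 0, 0, 0, 0.118],
    [255, 0, 0, 0, 0, 0, 0.118],
    [255, 0, 0, 0, 0, 0, 0.118],
    [255, 0, 0, 0, 0, 0, 0.118],
    [255, 0, 0, 0, 0, 0, 0.118],
    [255, 0, 0, 0, 0, 0, 0.118],
  ],
)

```text
time_s: 6.12
position: [429.2, 185.5, 101.8]
orientation: [[-0.492, 0.871, -0.002], [0.871, 0.492, -0.0], [0.001, -0.002, -1.0]]
contact_force: [-0.5, 0.4, -1.5]
gripper_width: 13.5
gripper_force: 39.9
```

Request:
drive_tool(
  motion=[
    [255, 0, 0, 0, 0, 0, 0.118],
    [255, 0, 0, 0.02, 0, 0, 0],
    [255, 0, 0, 0.03, 0, 0, 0],
    [255, 0, 0, 0.025, 0, 0, 0],
    [255, 0, 0, 0, 0, 0, 0],
    [255, 0, 0, 0, 0, 0, 0],
  ],
)

```text
time_s: 6.62
position: [427.9, 185.2, 26.1]
orientation: [[-0.392, 0.92, -0.005], [0.92, 0.392, -0.001], [0.001, -0.005, -1.0]]
contact_force: [0.7, 0.2, -1.6]
gripper_width: 13.5
gripper_force: 39.9
```

```bash
python3 - <<'E'
from h import *
st();P=r.camera_params('wrist'); snap('wrist','w3.png')
for t,z in(('clip_seat',62),('shaft_end',62),('clip_bridge',81.5),('shaft_unit',0)):
    for L in r.spot_point(t,'wrist')[:1]: print(t,np.round(L['pixel']),round(L['score'],2),atz('wrist',L['pixel'],z,P).round(1))
E
```

```text
t 6.6167 pos [427.9 185.2  26.1] yaw 113.1 w 13.527069462684514 F [ 0.7  0.2 -1.6] j [ 16.   1. 104.   0.  76.  -7.]
[[-0.392  0.92  -0.005]
 [ 0.92   0.392 -0.001]
 [ 0.001 -0.005 -1.   ]]
shaft_unit [541. 146.] 0.66 [525.1 312.6   0. ]
```

View pics/w3.png

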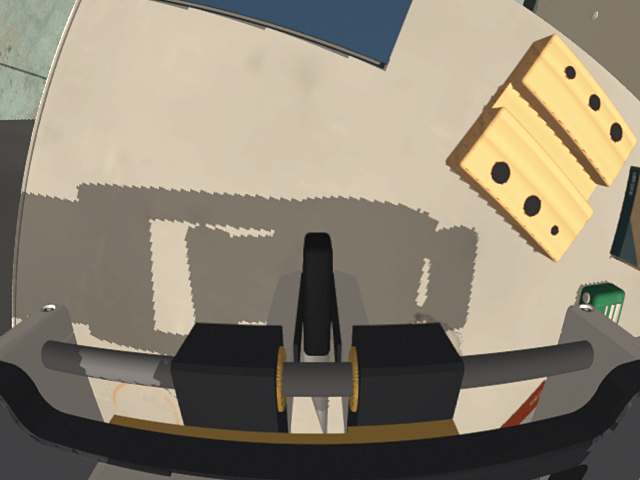

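Request:
drive_tool(
  motion=[
    [255, 0, 0, 0.005, 0, 0, 0],
    [255, 0, 0, 0.004, 0, 0, 0],
    [255, 0, 0, 0, 0, 0, 0],
    [255, 0, 0, 0, 0, 0, 0],
  ],
)

```text
time_s: 7.2
position: [429.5, 185.6, 18.7]
orientation: [[-0.392, 0.92, -0.001], [0.92, 0.392, -0.0], [0.0, -0.001, -1.0]]
contact_force: [-0.3, 0.0, -1.7]
gripper_width: 13.7
gripper_force: 39.9
```

Request:
drive_tool(
  motion=[
    [255, 0, 0, 0.002, 0, 0, 0],
    [255, 0, 0, 0.001, 0, 0, 0],
    [255, 0, 0, 0, 0, 0, 0],
  ],
)

```text
time_s: 7.45
position: [430.0, 185.7, 16.1]
orientation: [[-0.392, 0.92, 0.0], [0.92, 0.392, 0.0], [0.0, 0.0, -1.0]]
contact_force: [-0.5, -0.9, -1.7]
gripper_width: 13.6
gripper_force: 39.9
```

Request:
drive_tool(
  motion=[
    [255, 0, 0, 0.0015, 0, 0, 0],
    [255, 0, 0, 0.001, 0, 0, 0],
    [255, 0, 0, 0, 0, 0, 0],
  ],
)

```text
time_s: 7.7
position: [430.1, 185.9, 15.9]
orientation: [[-0.392, 0.92, 0.0], [0.92, 0.392, 0.0], [0.0, 0.0, -1.0]]
contact_force: [-5.0, -1.0, 11.2]
gripper_width: 13.7
gripper_force: 39.9
```

Request:
drive_tool(
  motion=[
    [255, 0, 0, -0.002, 0, 0, 0],
    [0, 0, 0, 0, 0, 0, 0],
    [0, 0, 0, 0, 0, 0, 0],
    [0, 0, 0, 0, 0, 0, 0],
    [0, 0, 0, 0, 0, 0, 0],
    [0, 0, 0, 0, 0, 0, 0],
    [0, 0, 0, 0, 0, 0, 0],
    [0, 0, 0, 0, 0, 0, 0],
    [0, 0, 0, 0, 0, 0, 0],
    [0, 0, 0, 0, 0, 0, 0],
    [0, 0, 0, -0.005, 0, 0, 0],
    [0, 0, 0, -0.005, 0, 0, 0],
  ],
)

```text
time_s: 8.7
position: [429.6, 185.6, 25.7]
orientation: [[-0.392, 0.92, -0.001], [0.92, 0.392, -0.0], [0.0, -0.001, -1.0]]
contact_force: [-0.4, 0.4, -0.5]
gripper_width: 83.3
gripper_force: 0.0
```

Request:
drive_tool(
  motion=[
    [0, 0, 0.012, 0, 0, 0, 0],
    [0, 0, 0.012, 0, 0, 0, 0],
    [0, 0, 0.008, 0, 0, 0, 0],
    [0, 0, 0.004, 0, 0, 0, 0],
    [0, 0, 0.004, 0, 0, 0, 0],
    [0, 0, 0.004, 0, 0, 0, 0],
    [0, 0, 0.004, 0, 0, 0, 0],
    [0, 0, 0.004, 0, 0, 0, 0],
    [0, 0, 0.004, 0, 0, 0, 0],
    [0, 0, 0.004, 0, 0, 0, 0],
    [0, 0, 0.003, 0, 0, 0, 0],
    [0, 0, 0, 0, 0, 0, 0],
  ],
)

```text
time_s: 9.7
position: [488.5, 210.6, 25.6]
orientation: [[-0.392, 0.92, 0.001], [0.92, 0.392, 0.0], [-0.0, 0.001, -1.0]]
contact_force: [0.2, -1.3, -1.0]
gripper_width: 94.2
gripper_force: 0.0
```

```bash
python3 - <<'E'
from h import *
st();P=r.camera_params('wrist'); snap('wrist','w4.png')
for t,z in(('wedge',7),('wedge_tip',0)):
    for L in r.spot_point(t,'wrist')[:1]: print(t,np.round(L['pixel']),round(L['score'],2),atz('wrist',L['pixel'],z,P).round(1))
E
```

```text
t 9.7 pos [488.5 210.6  25.6] yaw 113.1 w 94.18577577083165 F [ 0.2 -1.3 -1. ] j [17.  9. 95.  0. 76. -6.]
[[-0.392  0.92   0.001]
 [ 0.92   0.392  0.   ]
 [-0.     0.001 -1.   ]]
wedge [245. 300.] 0.67 [456.  179.2   7. ]
```

View pics/w4.png

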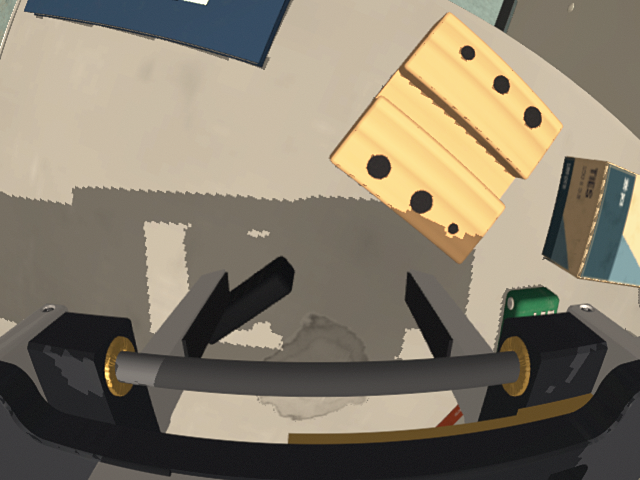

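Request:
drive_tool(
  motion=[
    [0, 0, 0, -0.03, 0, 0, 0],
    [0, 0, 0, -0.035, 0, 0, 0],
    [0, 0, -0.01, -0.035, 0, 0, 0],
    [0, 0, -0.015, -0.035, 0, 0, 0],
    [0, 0, -0.015, -0.03, 0, 0, 0],
    [0, 0, 0, 0, 0, 0, 0],
    [0, 0, 0, 0, 0, 0, 0],
  ],
)

```text
time_s: 10.43
position: [451.9, 194.9, 193.4]
orientation: [[-0.392, 0.92, 0.006], [0.92, 0.392, 0.002], [-0.001, 0.006, -1.0]]
contact_force: [-0.6, -0.2, -0.1]
gripper_width: 94.0
gripper_force: 0.0
```

```bash
python3 - <<'E'
from h import *
st();P=r.camera_params('wrist'); im=snap('wrist','w5.png')
for t,z in(('wedge',7),('wedge_tip',0),('shaft_end',62),('clip_seat',62),('clip_bridge',81.5)):
    for L in r.spot_point(t,'wrist')[:1]: print(t,np.round(L['pixel']),round(L['score'],2),atz('wrist',L['pixel'],z,P).round(1))
cv2.imwrite('pics/w5r.png',rect('wrist',im[:,:,::-1].copy(),P,390,560,-10,240,14,3.0)[:,:])
E
```

```text
t 10.4333 pos [451.9 194.9 193.4] yaw 113.1 w 93.96589503692066 F [-0.6 -0.2 -0.1] j [17. -3. 88.  0. 95. -6.]
[[-0.392  0.92   0.006]
 [ 0.92   0.392  0.002]
 [-0.001  0.006 -1.   ]]
wedge [318. 228.] 0.81 [459.8 182.7   7. ]
wedge_tip [244. 286.] 0.68 [411.6  89.1   0. ]
shaft_end [295. 381.] 0.95 [496.   37.3  62. ]
clip_seat [300. 409.] 0.76 [515.3   2.5  62. ]
clip_bridge [301. 420.] 0.56 [516.3   4.2  81.5]
```

View pics/w5r.png

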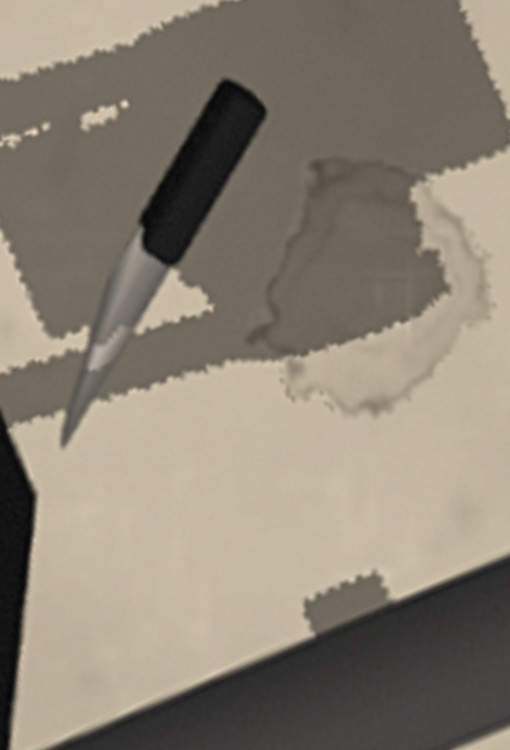

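```bash
python3 - <<'E'
from h import *
go(456.5,185,100,61); go(456.5,185,20,61)
E
```

```text
shift total mm [-11.2   2.2  88.4] rows 3 each m [-0.0037  0.0007  0.0295]
 turn about world z 127.9 rows 19 tool-z rad/row -0.1175 j6 now -6.3
 turn about world z -52.1 rows 8 tool-z rad/row 0.1136 j6 now -6.3
shift total mm [-11.2   2.6 168.4] rows 5 each m [-0.0022  0.0005  0.0337]
 turn about world z 127.9 rows 19 tool-z rad/row -0.1175 j6 now -6.3
 turn about world z -52.1 rows 8 tool-z rad/row 0.1136 j6 now -6.3
```

Request:
drive_tool(
  motion=[
    [0, -0.0037, 0.0007, 0.0295, 0, 0, 0],
    [0, -0.0037, 0.0007, 0.0295, 0, 0, 0],
    [0, -0.0037, 0.0007, 0.0295, 0, 0, 0],
    [0, 0, 0, 0, 0, 0, 0.1136],
    [0, 0, 0, 0, 0, 0, 0.1136],
    [0, 0, 0, 0, 0, 0, 0.1136],
    [0, 0, 0, 0, 0, 0, 0.1136],
    [0, 0, 0, 0, 0, 0, 0.1136],
    [0, 0, 0, 0, 0, 0, 0.1136],
    [0, 0, 0, 0, 0, 0, 0.1136],
    [0, 0, 0, 0, 0, 0, 0.1136],
    [0, 0, 0, 0, 0, 0, 0],
  ],
)

```text
time_s: 11.73
position: [456.8, 185.2, 100.8]
orientation: [[0.487, 0.874, -0.002], [0.874, -0.487, -0.001], [-0.002, -0.002, -1.0]]
contact_force: [0.0, 0.8, 0.6]
gripper_width: 93.8
gripper_force: 0.0
```

Request:
drive_tool(
  motion=[
    [0, 0, 0, 0.03, 0, 0, 0],
    [0, 0, 0, 0.03, 0, 0, 0],
    [0, 0, 0, 0.02, 0, 0, 0],
    [0, 0, 0, 0, 0, 0, 0],
    [255, 0, 0, 0, 0, 0, 0],
    [255, 0, 0, 0, 0, 0, 0],
    [255, 0, 0, 0, 0, 0, 0],
    [255, 0, 0, 0, 0, 0, 0],
    [255, 0, 0, 0, 0, 0, 0],
    [255, 0, 0, 0, 0, 0, 0],
    [255, 0, 0, 0, 0, 0, 0],
    [255, 0, 0, 0, 0, 0, 0],
  ],
)

```text
time_s: 12.73
position: [457.5, 185.4, 22.4]
orientation: [[0.485, 0.875, 0.001], [0.875, -0.485, 0.0], [0.0, 0.0, -1.0]]
contact_force: [0.5, 0.2, -0.4]
gripper_width: 44.2
gripper_force: 0.0
```

Request:
drive_tool(
  motion=[
    [255, 0, 0, 0, 0, 0, 0],
    [255, 0, 0, 0, 0, 0, 0],
    [255, 0, 0, 0, 0, 0, 0],
    [255, 0, 0, 0, 0, 0, 0],
    [255, 0, 0, 0, 0, 0, 0],
    [255, 0, 0, 0, 0, 0, 0],
    [255, 0, 0, 0, 0, 0, 0],
  ],
)

```text
time_s: 13.32
position: [457.3, 185.3, 22.0]
orientation: [[0.485, 0.875, -0.0], [0.875, -0.485, 0.0], [-0.0, -0.0, -1.0]]
contact_force: [-0.2, -0.7, 0.1]
gripper_width: 13.6
gripper_force: 39.9
```

Request:
drive_tool(
  motion=[
    [255, 0, 0, -0.03, 0, 0, 0],
    [255, 0, 0, -0.04, 0, 0, 0],
    [255, -0.016, -0.024, 0, 0, 0, 0],
    [255, -0.016, -0.024, 0, 0, 0, 0],
    [255, 0, 0, 0, 0, 0, -0.1134],
    [255, 0, 0, 0, 0, 0, -0.1134],
    [255, 0, 0, 0, 0, 0, -0.1134],
    [255, 0, 0, 0, 0, 0, -0.1134],
    [255, 0, 0, 0, 0, 0, -0.1134],
    [255, 0, 0, 0, 0, 0, -0.1134],
    [255, 0, 0, 0, 0, 0, -0.1134],
    [255, 0, 0, 0, 0, 0, -0.1134],
  ],
)

```text
time_s: 14.32
position: [399.3, 180.5, 91.5]
orientation: [[-0.395, 0.919, -0.001], [0.919, 0.395, -0.0], [0.0, -0.001, -1.0]]
contact_force: [0.3, -0.2, -2.0]
gripper_width: 13.5
gripper_force: 39.9
```

Request:
drive_tool(
  motion=[
    [255, 0, 0, 0, 0.1164, 0, 0],
    [255, 0, 0, 0, 0.1164, 0, 0],
    [255, 0, 0, 0, 0.1164, 0, 0],
    [255, 0, 0, 0, 0.1164, 0, 0],
    [255, 0, 0, 0, 0.1164, 0, 0],
    [255, 0, 0, 0, 0.1164, 0, 0],
    [255, 0, 0, 0, 0, 0, 0],
    [255, 0, 0, 0, 0, 0, 0],
  ],
)

```text
time_s: 14.98
position: [399.6, 180.6, 88.7]
orientation: [[-0.39, 0.702, -0.596], [0.921, 0.298, -0.252], [0.001, -0.647, -0.763]]
contact_force: [-0.6, -0.1, -2.1]
gripper_width: 12.9
gripper_force: 40.0
```

Request:
drive_tool(
  motion=[
    [255, 0, 0.0129, 0.0153, 0, 0, 0],
    [255, 0, 0.0129, 0.0153, 0, 0, 0],
    [255, 0, 0.0097, 0.0114, 0, 0, 0],
    [255, 0, 0.0052, 0.0061, 0, 0, 0],
    [255, 0, 0, 0, 0, 0, 0],
    [255, 0, 0, 0, 0, 0, 0],
  ],
)

```text
time_s: 15.48
position: [400.1, 180.7, 30.8]
orientation: [[-0.39, 0.707, -0.59], [0.921, 0.3, -0.25], [-0.0, -0.641, -0.768]]
contact_force: [-0.0, -0.9, -1.5]
gripper_width: 13.5
gripper_force: 40.0
```

Request:
drive_tool(
  motion=[
    [255, 0, 0.0039, 0.0046, 0, 0, 0],
    [255, 0, 0, 0, 0, 0, 0],
    [255, 0, 0.0013, 0.0015, 0, 0, 0],
    [255, 0, 0, 0, 0, 0, 0],
  ],
)

```text
time_s: 15.82
position: [400.4, 180.8, 21.3]
orientation: [[-0.39, 0.706, -0.591], [0.921, 0.299, -0.251], [-0.0, -0.642, -0.766]]
contact_force: [-0.2, 0.2, -1.0]
gripper_width: 13.4
gripper_force: 40.0
```

Request:
drive_tool(
  motion=[
    [157, 0, 0, 0, 0, 0, 0],
    [157, 0, 0, 0, 0, 0, 0],
    [157, 0, 0, 0, 0, 0, 0],
    [157, 0, 0, 0, 0, 0, 0],
    [157, 0, 0.0038, -0.0032, 0, 0, 0],
    [157, 0, 0.0038, -0.0032, 0, 0, 0],
    [157, 0, 0.0038, -0.0032, 0, 0, 0],
    [157, 0, 0.0038, -0.0032, 0, 0, 0],
    [157, 0, 0.0022, -0.0051, 0, 0, 0],
    [157, 0, 0.0022, -0.0051, 0, 0, 0],
    [157, 0, 0.0022, -0.0051, 0, 0, 0],
    [157, 0, 0.0022, -0.0051, 0, 0, 0],
  ],
)

```text
time_s: 16.82
position: [437.3, 196.5, 31.4]
orientation: [[-0.39, 0.705, -0.592], [0.921, 0.299, -0.251], [0.0, -0.643, -0.766]]
contact_force: [-0.6, 0.3, 0.5]
gripper_width: 36.1
gripper_force: 0.0
```

Request:
drive_tool(
  motion=[
    [0, 0, -0.006, -0.007, 0, 0, 0],
    [0, 0, -0.026, -0.03, 0, 0, 0],
    [0, 0, -0.026, -0.03, 0, 0, 0],
    [0, 0, -0.026, -0.03, 0, 0, 0],
    [0, 0, 0, 0, -0.1164, 0, 0],
    [0, 0, 0, 0, -0.1164, 0, 0],
    [0, 0, 0, 0, -0.1164, 0, 0],
    [0, 0, 0, 0, -0.1164, 0, 0],
    [0, 0, 0, 0, -0.1164, 0, 0],
    [0, 0, 0, 0, -0.1164, 0, 0],
    [0, 0, 0, 0, 0, 0, 0],
    [0, 0, 0, 0, 0, 0, 0],
  ],
)

```text
time_s: 17.82
position: [433.6, 195.0, 160.6]
orientation: [[-0.39, 0.921, 0.0], [0.921, 0.39, -0.0], [-0.0, 0.0, -1.0]]
contact_force: [0.9, -0.0, -0.3]
gripper_width: 94.1
gripper_force: 0.0
```

```bash
python3 - <<'E'
from h import *
st();P=r.camera_params('wrist'); im=snap('wrist','w6.png')
for t,z in(('wedge',7),('wedge_tip',0),('shaft_end',62),('clip_seat',62),('clip_bridge',81.5)):
    for L in r.spot_point(t,'wrist')[:1]: print(t,np.round(L['pixel']),round(L['score'],2),atz('wrist',L['pixel'],z,P).round(1))
b=rect('wrist',im[:,:,::-1].copy(),P,350,520,40,250,14,3.0)
g=b.max(2)<45; n,l,s,c=cv2.connectedComponentsWithStats(g.astype('u1'))
for i in range(1,n):
    if 2000<s[i,4]: print(i,s[i],cv2.minAreaRect(np.argwhere(l==i)[:,::-1].astype('f4')))
E
```

```text
t 17.8167 pos [433.6 195.  160.6] yaw 113.0 w 94.08158136087351 F [ 0.9 -0.  -0.3] j [17. -4. 93. -0. 91. -6.]
[[-0.39   0.921  0.   ]
 [ 0.921  0.39  -0.   ]
 [-0.     0.    -1.   ]]
wedge [284. 222.] 0.97 [405.9 183.4   7. ]
wedge_tip [291. 315.] 0.72 [447.8  93.8   0. ]
shaft_end [319. 408.] 0.65 [502.5  38.   62. ]
clip_seat [316. 434.] 0.92 [514.    3.7  62. ]
1 [   89   103   154   195 15918] ((165.88253784179688, 199.63272094726562), (178.59947204589844, 93.85334014892578), 64.1336441040039)
2 [   12   399    89   231 12217] ((71.59566497802734, 520.7598876953125), (70.90901184082031, 236.8590545654297), 12.26477336883545)
```

Request:
drive_tool(
  motion=[
    [0, -0.037, 0, -0.004, 0, 0, 0],
    [0, -0.037, 0, -0.004, 0, 0, 0],
    [0, -0.037, 0, -0.004, 0, 0, 0],
    [0, -0.037, 0, -0.004, 0, 0, 0],
    [0, -0.037, 0, -0.004, 0, 0, 0],
    [0, -0.037, 0, 0, 0, 0, 0],
    [0, 0, 0, 0, 0, 0, 0],
    [0, 0, 0, 0, 0, 0, 0],
  ],
)

```text
time_s: 18.78
position: [522.5, -10.5, 178.4]
orientation: [[-0.387, 0.922, -0.002], [0.922, 0.387, 0.001], [0.002, -0.002, -1.0]]
contact_force: [1.1, 0.6, -0.8]
gripper_width: 93.8
gripper_force: 0.0
```

```bash
python3 - <<'E'
from h import *
st();P=r.camera_params('wrist'); im=snap('wrist','w7.png'); print(np.array(P['extrinsics'])[:3,3])
for t,z in(('shaft_end',62),('clip_seat',62),('clip_bridge',81.5),('clip',62),('shaft_unit',0)):
    for L in r.spot_point(t,'wrist')[:1]: print(t,np.round(L['pixel']),round(L['score'],2),atz('wrist',L['pixel'],z,P).round(1))
cv2.imwrite('pics/w7r.png',rect('wrist',im[:,:,::-1].copy(),P,460,600,-110,70,62,4.2)[:590])
E
```

```text
t 18.7833 pos [522.5 -10.5 178.4] yaw 112.8 w 93.77017278907441 F [ 1.1  0.6 -0.8] j [ -7.   2.  85.   0.  93. -30.]
[[-0.387  0.922 -0.002]
 [ 0.922  0.387  0.001]
 [ 0.002 -0.002 -1.   ]]
[493.55684167  60.3135235  358.63974461]
shaft_end [315. 170.] 0.85 [501.2  36.6  62. ]
clip_seat [320. 213.] 0.79 [518.2   5.7  62. ]
clip_bridge [318. 220.] 0.83 [517.4   3.7  81.5]
clip [316. 212.] 0.76 [514.9   5.3  62. ]
shaft_unit [312. 293.] 0.59 [549.9 -88.    0. ]
```

View pics/w7r.png

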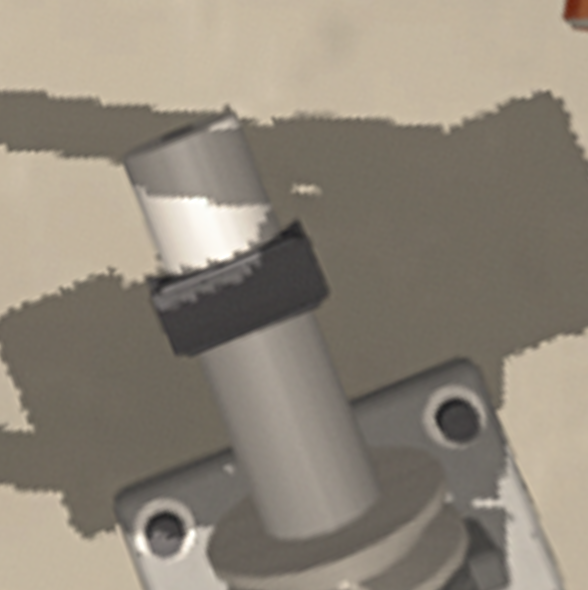

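```bash
python3 - <<'E'
from h import *
st();go(405.3,183.5,100,116);
E
```

```text
t 19.0833 pos [521.3  -7.6 179.4] yaw 113.1 w 93.72997145889848 F [ 0.5 -0.1 -0.1] j [ -7.   2.  85.   0.  93. -30.]
[[-0.392  0.92  -0.   ]
 [ 0.92   0.392  0.   ]
 [ 0.    -0.    -1.   ]]
shift total mm [221.3 -31.7  79.4] rows 7 each m [ 0.0316 -0.0045  0.0113]
 turn about world z -177.1 rows 26 tool-z rad/row 0.1189 j6 now -30.2
 turn about world z 2.9 rows 1 tool-z rad/row -0.0508 j6 now -30.2
```

Request:
drive_tool(
  motion=[
    [0, 0.0316, -0.0045, 0, 0, 0, 0],
    [0, 0.0316, -0.0045, 0, 0, 0, 0],
    [0, 0.0316, -0.0045, 0.015, 0, 0, 0],
    [0, 0.0316, -0.0045, 0.016, 0, 0, 0],
    [0, 0.0316, -0.0045, 0.016, 0, 0, 0],
    [0, 0.0316, -0.0045, 0.016, 0, 0, 0],
    [0, 0.0317, -0.0047, 0.0164, 0, 0, -0.0508],
    [0, 0, 0, 0, 0, 0, 0],
    [0, 0, 0, 0.03, 0, 0, 0],
    [0, 0, 0, 0.03, 0, 0, 0],
    [0, 0, 0, 0.02, 0, 0, 0],
    [0, 0, 0, 0, 0, 0, 0],
  ],
)

```text
time_s: 20.08
position: [402.2, 181.6, 16.0]
orientation: [[-0.437, 0.899, -0.008], [0.899, 0.437, -0.003], [0.001, -0.009, -1.0]]
contact_force: [-0.7, -0.3, -0.7]
gripper_width: 93.8
gripper_force: 0.0
```

Request:
drive_tool(
  motion=[
    [0, 0, 0, 0.008, 0, 0, 0],
    [0, 0, 0, 0, 0, 0, 0],
    [0, 0, 0, 0, 0, 0, 0],
    [0, 0, 0, 0, 0, 0, 0],
  ],
)

```text
time_s: 20.42
position: [407.3, 182.8, 13.6]
orientation: [[-0.436, 0.9, 0.003], [0.9, 0.436, 0.001], [-0.0, 0.003, -1.0]]
contact_force: [-0.3, -0.3, -0.3]
gripper_width: 93.6
gripper_force: 0.0
```

Request:
drive_tool(
  motion=[
    [0, 0, 0, 0.005, 0, 0, 0],
    [0, 0, 0, 0.0035, 0, 0, 0],
    [0, 0, 0, 0, 0, 0, 0],
    [255, 0, 0, 0, 0, 0, 0],
    [255, 0, 0, 0, 0, 0, 0],
    [255, 0, 0, 0, 0, 0, 0],
    [255, 0, 0, 0, 0, 0, 0],
    [255, 0, 0, 0, 0, 0, 0],
    [255, 0, 0, 0, 0, 0, 0],
    [255, 0, 0, 0, 0, 0, 0],
    [255, 0, 0, 0, 0, 0, 0],
    [255, 0, 0, 0, 0, 0, 0],
  ],
)

```text
time_s: 21.42
position: [406.0, 182.4, 3.5]
orientation: [[-0.437, 0.9, 0.0], [0.9, 0.437, 0.0], [0.0, 0.0, -1.0]]
contact_force: [-0.9, -0.1, -0.2]
gripper_width: 37.2
gripper_force: 0.0
```

Request:
drive_tool(
  motion=[
    [255, 0, 0, 0, 0, 0, 0],
    [255, 0, 0, 0, 0, 0, 0],
    [255, 0, 0, 0, 0, 0, 0],
    [255, 0, 0, 0, 0, 0, 0],
  ],
  grip_force=55,
)

```text
time_s: 21.75
position: [405.8, 182.4, 3.5]
orientation: [[-0.436, 0.9, -0.0], [0.9, 0.436, 0.0], [0.0, -0.0, -1.0]]
contact_force: [-0.5, -0.6, 0.9]
gripper_width: 31.5
gripper_force: 55.0
```

Request:
drive_tool(
  motion=[
    [255, 0, 0, -0.02, 0, 0, 0],
    [255, 0, 0, -0.03, 0, 0, 0],
    [255, 0, 0, -0.03, 0, 0, 0],
    [255, 0, 0, -0.0265, 0, 0, 0],
    [255, -0.022, 0.0182, 0, 0, 0, 0],
    [255, -0.022, 0.0182, 0, 0, 0, 0],
    [255, 0, 0, 0, 0, 0, 0.0908],
    [255, 0, 0, 0, 0, 0, 0],
    [255, 0, 0, 0, 0, 0, 0],
    [255, 0, 0, 0, 0, 0, 0],
    [255, 0, 0, 0, 0, 0, 0],
    [255, 0, 0, 0, 0, 0, 0],
  ],
)

```text
time_s: 22.75
position: [457.4, 159.0, 109.8]
orientation: [[-0.354, 0.935, -0.0], [0.935, 0.354, 0.0], [0.0, -0.0, -1.0]]
contact_force: [0.6, 0.0, -1.6]
gripper_width: 31.4
gripper_force: 55.0
```

```bash
python3 - <<'E'
from h import *
st();s=r.read_state();P=r.camera_params('wrist'); im=snap('wrist','w8.png')
for t,z in(('wedge',113.5),('wedge_tip',106.5),('shaft_end',62),('clip_seat',62),('clip_bridge',81.5)):
    for L in r.spot_point(t,'wrist')[:1]: print(t,np.round(L['pixel']),round(L['score'],2),atz('wrist',L['pixel'],z,P).round(1))
snap('scene'); snap('side')
for n in('scene','side'):
    for t in('wedge_tip','wedge','clip_bridge','shaft_end'): 
        for L in r.spot_point(t,n)[:1]: print(n,t,np.round(L['pixel'],1),round(L['score'],2))
z=s['position'][2]+10.5
b=rect('wrist',im[:,:,::-1].copy(),P,400,560,-20,220,z,3.0)
g=b.max(2)<45; n,l,q,c=cv2.connectedComponentsWithStats(g.astype('u1'))
for i in range(1,n):
    if 1500<q[i,4]: print(i,q[i],cv2.minAreaRect(np.argwhere(l==i)[:,::-1].astype('f4')))
# rectify two planes side by side: left wedge plane, right shaft axis plane
b2=rect('wrist',im[:,:,::-1].copy(),P,420,550,-20,170,77,3.0)
cv2.imwrite('pics/w8r.png',np.hstack([im[:,140:500,::-1][:480],cv2.resize(b2,(328,480))]))
E
```

```text
t 22.75 pos [457.4 159.  109.8] yaw 110.8 w 31.38803945407355 F [ 0.6  0.  -1.6] j [12. -1. 96.  0. 85. -8.]
[[-0.354  0.935 -0.   ]
 [ 0.935  0.354  0.   ]
 [ 0.    -0.    -1.   ]]
wedge [319. 289.] 0.74 [458.2 160.1 113.5]
wedge_tip [318. 422.] 0.66 [493.2  66.4 106.5]
shaft_end [313. 412.] 0.75 [500.9  36.1  62. ]
clip_seat [316. 440.] 0.83 [514.7   5.2  62. ]
clip_bridge [527. 248.] 0.36 [582.9 219.7  81.5]
scene wedge_tip [271.9 258.5] 0.58
scene wedge [224.8 247.1] 0.55
scene clip_bridge [304.5 270.5] 0.48
scene shaft_end [285.6 272.8] 0.62
side wedge_tip [263.5 219.3] 0.75
side wedge [246.  206.2] 0.75
side clip_bridge [243.  300.8] 0.67
side shaft_end [272.1 244.3] 0.76
14 [  101    79   187   242 20529] ((177.72091674804688, 193.32632446289062), (217.51852416992188, 156.77366638183594), 69.54368591308594)
15 [  299   142   181   267 27892] ((421.7312316894531, 268.68359375), (234.40573120117188, 179.0891571044922), 69.54368591308594)
16 [    0   272   168   281 20091] ((43.42595672607422, 411.398193359375), (234.09078979492188, 179.87545776367188), 69.48914337158203)
30 [     0    408    480    312 104350] ((239.5, 563.5), (311.0, 479.0), 90.0)
```

View pics/w8r.png

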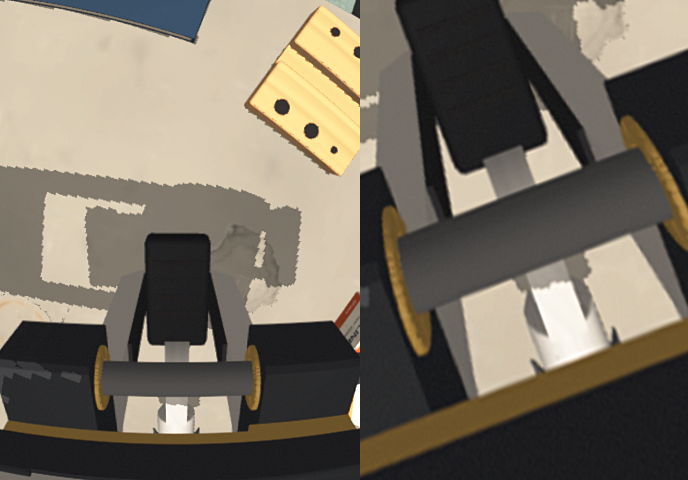

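Request:
drive_tool(
  motion=[
    [255, 0, 0, 0.015, 0, 0, 0],
    [255, 0, 0, 0.0125, 0, 0, 0],
    [255, 0, 0, 0, 0, 0, 0],
    [255, 0, 0, 0, 0, 0, 0],
    [255, 0, 0, 0, 0, 0, 0],
    [255, 0, 0, 0, 0, 0, 0],
  ],
)

```text
time_s: 24.05
position: [458.6, 158.9, 83.5]
orientation: [[-0.353, 0.936, 0.002], [0.936, 0.353, 0.0], [-0.0, 0.002, -1.0]]
contact_force: [0.6, 0.4, -1.2]
gripper_width: 31.1
gripper_force: 55.0
```

Request:
drive_tool(
  motion=[
    [255, -0.01, 0, 0, 0, 0, 0],
    [255, -0.012, 0, 0, 0, 0, 0],
    [255, -0.012, 0, 0, 0, 0, 0],
    [255, -0.011, 0, 0, 0, 0, 0],
    [255, 0, 0, 0, 0, 0, 0],
    [255, 0, 0, 0, 0, 0, 0],
    [255, 0, 0, 0, 0, 0, 0],
    [255, 0, 0, 0, 0, 0, 0],
  ],
)

```text
time_s: 24.72
position: [473.7, 116.8, 82.4]
orientation: [[-0.353, 0.936, -0.0], [0.936, 0.353, 0.0], [0.0, -0.0, -1.0]]
contact_force: [0.5, -0.6, -1.8]
gripper_width: 31.4
gripper_force: 55.0
```

Request:
drive_tool(
  motion=[
    [255, 0, 0, 0.001, 0, 0, 0],
    [255, 0, 0, 0.0005, 0, 0, 0],
    [255, 0, 0, 0, 0, 0, 0],
    [255, 0, 0, 0, 0, 0, 0],
  ],
)

```text
time_s: 25.05
position: [473.6, 116.9, 80.8]
orientation: [[-0.354, 0.935, -0.0], [0.935, 0.354, 0.0], [0.0, -0.0, -1.0]]
contact_force: [-0.1, -1.3, -2.2]
gripper_width: 31.4
gripper_force: 55.0
```

Request:
drive_tool(
  motion=[
    [255, 0, 0, 0.0005, 0, 0, 0],
    [255, 0, 0, 0.0003, 0, 0, 0],
    [255, 0, 0, 0, 0, 0, 0],
    [255, 0, 0, 0, 0, 0, 0],
  ],
)

```text
time_s: 25.38
position: [473.9, 116.7, 80.3]
orientation: [[-0.353, 0.936, 0.0], [0.936, 0.353, 0.0], [0.0, 0.0, -1.0]]
contact_force: [0.2, -0.5, -1.2]
gripper_width: 31.1
gripper_force: 55.0
```

Request:
drive_tool(
  motion=[
    [255, -0.008, 0, 0.0002, 0, 0, 0],
    [255, -0.008, 0, 0, 0, 0, 0],
    [255, -0.008, 0, 0, 0, 0, 0],
    [255, -0.004, 0, 0, 0, 0, 0],
    [255, 0, 0, 0, 0, 0, 0],
    [255, 0, 0, 0, 0, 0, 0],
    [255, 0, 0, 0, 0, 0, 0],
  ],
)

```text
time_s: 25.97
position: [483.9, 90.1, 80.1]
orientation: [[-0.353, 0.936, 0.0], [0.936, 0.353, -0.0], [-0.0, 0.0, -1.0]]
contact_force: [0.0, -0.7, -0.1]
gripper_width: 31.3
gripper_force: 55.0
```

Request:
drive_tool(
  motion=[
    [255, -0.004, 0, 0, 0, 0, 0],
    [255, -0.004, 0, 0, 0, 0, 0],
    [255, -0.004, 0, 0, 0, 0, 0],
    [255, 0, 0, 0, 0, 0, 0],
    [255, 0, 0, 0, 0, 0, 0],
  ],
)

```text
time_s: 26.38
position: [487.3, 81.7, 80.4]
orientation: [[-0.354, 0.935, -0.001], [0.935, 0.354, 0.005], [0.005, 0.001, -1.0]]
contact_force: [-2.8, 5.5, 2.6]
gripper_width: 31.6
gripper_force: 55.0
```

Request:
drive_tool(
  motion=[
    [255, -0.004, 0, 0.0003, 0, 0, 0],
    [255, -0.004, 0, 0, 0, 0, 0],
    [255, -0.004, 0, 0, 0, 0, 0],
    [255, 0, 0, 0, 0, 0, 0],
  ],
)

```text
time_s: 26.72
position: [492.1, 69.9, 80.3]
orientation: [[-0.354, 0.935, -0.0], [0.935, 0.354, 0.004], [0.004, 0.001, -1.0]]
contact_force: [-1.4, 4.2, 2.4]
gripper_width: 31.2
gripper_force: 55.0
```

Request:
drive_tool(
  motion=[
    [255, -0.004, 0, 0, 0, 0, 0],
    [255, -0.004, 0, 0, 0, 0, 0],
    [255, -0.004, 0, 0, 0, 0, 0],
    [255, -0.003, 0, 0, 0, 0, 0],
    [255, 0, 0, 0, 0, 0, 0],
  ],
)

```text
time_s: 27.13
position: [498.3, 53.3, 80.3]
orientation: [[-0.353, 0.936, 0.002], [0.936, 0.353, -0.001], [-0.001, 0.001, -1.0]]
contact_force: [-0.7, 0.5, 3.2]
gripper_width: 30.9
gripper_force: 55.0
```

```bash
cat > chk.py <<'E'
from h import *
st(); s=r.read_state()['position']; print('tip x rel seat',(s[0]-516.4)*.352-(s[1]-3)*.936+98.8)
for n in('scene','side'): snap(n)
for t in('clip','clip_bridge','wedge_tip','wedge'):
    o=[]
    for n in('scene','side'):
        L=r.spot_point(t,n)
        if L: o.append((n,L[0]['pixel'])); print(t,n,np.round(L[0]['pixel'],1),round(L[0]['score'],2))
    if len(o)==2:
        x,e=tri([ray(*q) for q in o]); print('   ',x.round(1),np.round(e,1))
E
python3 chk.py
```

```text
t 27.1333 pos [498.3  53.3  80.3] yaw 110.7 w 30.895092397462655 F [-0.7  0.5  3.2] j [ -0.   2.  96.  -0.  82. -21.]
[[-0.353  0.936  0.002]
 [ 0.936  0.353 -0.001]
 [-0.001  0.001 -1.   ]]
tip x rel seat 45.34594981855248
clip scene [306.6 272.5] 0.61
clip side [277.5 244.1] 0.47
    [513.4  -7.   78.4] [2.4 2.4]
clip_bridge scene [309.5 267.3] 0.72
clip_bridge side [280.5 238. ] 0.75
    [519.2 -11.7  93. ] [3. 3.]
wedge_tip scene [321.4 271.5] 0.89
wedge_tip side [288.5 249.9] 0.76
    [532.5 -32.9  75.1] [2.5 2.5]
wedge scene [350.  289.4] 0.7
wedge side [270.4 232.3] 0.78
    [ 481.3 -125.5  146. ] [14.4 14.4]
```

Request:
drive_tool(
  motion=[
    [255, 0, 0, 0, 0, 0, 0],
    [255, 0, 0, 0, 0, 0, 0],
    [255, 0, 0, 0, 0, 0, 0],
  ],
)

```text
time_s: 27.88
position: [498.0, 53.6, 80.1]
orientation: [[-0.353, 0.936, 0.001], [0.936, 0.353, -0.001], [-0.001, 0.001, -1.0]]
contact_force: [1.8, -2.5, 4.8]
gripper_width: 31.5
gripper_force: 55.0
```

```bash
cat > chk2.py <<'E'
from h import *
from scipy.optimize import least_squares
def proj(n,p):
    P=r.camera_params(n);E=np.linalg.inv(np.array(P['extrinsics']));q=E[:3,:3]@p+E[:3,3]
    return np.array([P['cx']+P['fx']*q[0]/-q[2],P['cy']-P['fy']*q[1]/-q[2]])
seat=np.array([516.4,3,62]);u=np.array([.352,-.936,0]);z=np.array([0,0,1.])
st()
for n in('scene','side'):
    im=snap(n); L=r.trace('clip',n)
    print(n,'seat px',proj(n,seat),'d/du',(proj(n,seat+10*u)-proj(n,seat))/10,'d/dz',(proj(n,seat+10*z)-proj(n,seat))/10)
    if L: m=L[0]['pixels']; print(' clip mask',round(L[0]['score'],2),L[0]['extent'],m.sum(),np.argwhere(m).mean(0)[::-1])
    b=cv2.imread('pics/%s0.png'%n)[:,:,::-1]
    c=proj(n,seat+12*z).astype(int); S=np.s_[c[1]-25:c[1]+25,c[0]-25:c[0]+25]
    for k,i in(('before',b),('now',im)):
        d=(i[S].max(2)<75); d=cv2.morphologyEx(d.astype('u1'),cv2.MORPH_OPEN,np.ones((2,2),'u1'))
        N,l,q,cc=cv2.connectedComponentsWithStats(d)
        print(' ',k,[(q[j].tolist(),(cc[j]+c-25).round(1).tolist()) for j in range(1,N) if q[j,4]>25])
E
python3 chk2.py
```

```text
t 27.8833 pos [498.   53.6  80.1] yaw 110.7 w 31.488497564517154 F [ 1.8 -2.5  4.8] j [ -0.   2.  96.  -0.  82. -21.]
[[-0.353  0.936  0.001]
 [ 0.936  0.353 -0.001]
 [-0.001  0.001 -1.   ]]
scene seat px [303.65754689 273.59165904] d/du [0.45440259 0.03675176] d/dz [-0.01903278 -0.28996509]
 clip mask 0.4 [266.1, 257.0, 58.1, 15.0] 285 [296.85614035 266.99298246]
  before [([23, 30, 6, 11, 53], [303.4, 279.8])]
  now [([0, 0, 8, 15, 108], [281.1, 251.9]), ([4, 15, 13, 14, 120], [288.4, 267.1]), ([29, 15, 9, 10, 54], [311.5, 264.5]), ([22, 27, 13, 9, 70], [305.0, 275.9])]
side seat px [277.82809154 250.12036418] d/du [0.22060611 0.16994249] d/dz [-0.01815754 -0.43865125]
 clip mask 0.46 [272.0, 234.8, 17.2, 18.3] 158 [279.12025316 241.06962025]
  before [([19, 27, 4, 11, 37], [272.2, 250.6])]
  now [([10, 0, 18, 23, 182], [269.3, 231.3]), ([18, 25, 6, 7, 31], [272.5, 247.3])]
```

Request:
drive_tool(
  motion=[
    [255, 0.004, 0, 0, 0, 0, 0],
    [255, 0.005, 0, 0, 0, 0, 0],
    [255, 0.006, 0, 0, 0, 0, 0],
    [255, 0.006, 0, 0, 0, 0, 0],
    [255, 0.006, 0, 0, 0, 0, 0],
    [255, 0.006, 0, 0, 0, 0, 0],
    [255, 0.007, 0, 0, 0, 0, 0],
    [255, 0.01, 0, 0, 0, 0, 0],
    [255, 0, 0, 0, 0, 0, 0],
  ],
)

```text
time_s: 28.83
position: [478.3, 103.2, 79.0]
orientation: [[-0.355, 0.935, -0.002], [0.935, 0.355, 0.003], [0.003, -0.001, -1.0]]
contact_force: [-0.7, 1.1, 3.0]
gripper_width: 31.2
gripper_force: 55.0
```

```bash
python3 chk2.py; python3 chk.py
```

```text
t 28.8333 pos [478.3 103.2  79. ] yaw 110.8 w 31.170947090799427 F [-0.7  1.1  3. ] j [  5.   1.  97.   0.  82. -15.]
[[-0.355  0.935 -0.002]
 [ 0.935  0.355  0.003]
 [ 0.003 -0.001 -1.   ]]
scene seat px [303.65754689 273.59165904] d/du [0.45440259 0.03675176] d/dz [-0.01903278 -0.28996509]
 clip mask 0.5 [301.5, 263.4, 18.8, 16.1] 142 [309.45774648 269.36619718]
  before [([23, 30, 6, 11, 53], [303.4, 279.8])]
  now [([23, 28, 16, 7, 52], [308.3, 276.5])]
side seat px [277.82809154 250.12036418] d/du [0.22060611 0.16994249] d/dz [-0.01815754 -0.43865125]
 clip mask 0.53 [269.6, 237.6, 22.0, 15.5] 184 [281.10869565 244.98369565]
  before [([19, 27, 4, 11, 37], [272.2, 250.6])]
  now [([0, 0, 16, 15, 150], [257.8, 225.5])]
t 29.0333 pos [479.3 101.3  79.2] yaw 110.7 w 31.426124551391826 F [0.  1.3 2.6] j [  5.   1.  97.   0.  82. -15.]
[[-0.354  0.935 -0.001]
 [ 0.935  0.354  0.001]
 [ 0.001 -0.001 -1.   ]]
tip x rel seat -6.268499678064316
clip scene [304.7 270.9] 0.55
clip side [279.3 247.5] 0.62
    [519.6   1.9  68.2] [0.1 0.1]
clip_bridge scene [314.  269.7] 0.63
clip_bridge side [282.  242.9] 0.63
    [521.4 -21.   86.5] [2.3 2.3]
wedge_tip scene [299.1 266.8] 0.95
wedge_tip side [277.6 244.6] 0.71
    [519.6  16.1  70.6] [2.6 2.6]
wedge scene [255.2 259.9] 0.84
wedge side [255.8 222.6] 0.64
    [480.7 101.7  90.6] [2.2 2.2]
```

Request:
drive_tool(
  motion=[
    [255, 0.02, 0, -0.001, 0, 0, 0],
    [255, 0.025, 0, 0, 0, 0, 0],
    [255, 0.025, 0, 0, 0, 0, 0],
    [255, 0, 0, 0.025, 0, 0, 0],
    [255, 0, 0, 0.025, 0, 0, 0],
    [255, 0, 0, 0.018, 0, 0, 0],
    [255, 0, 0, 0.005, 0, 0, 0],
    [255, 0, 0, 0, 0, 0, 0],
    [255, 0, 0, 0, 0, 0, 0],
    [255, 0, 0, 0, 0, 0, 0],
  ],
)

```text
time_s: 30.37
position: [456.3, 166.3, 8.8]
orientation: [[-0.353, 0.936, 0.003], [0.936, 0.353, 0.001], [-0.0, 0.003, -1.0]]
contact_force: [-0.1, 0.4, -1.2]
gripper_width: 31.5
gripper_force: 55.0
```

Request:
drive_tool(
  motion=[
    [255, 0, 0, 0.003, 0, 0, 0],
    [255, 0, 0, 0.001, 0, 0, 0],
    [255, 0, 0, 0, 0, 0, 0],
    [255, 0, 0, 0, 0, 0, 0],
  ],
)

```text
time_s: 30.7
position: [455.3, 166.2, 3.9]
orientation: [[-0.353, 0.936, 0.0], [0.936, 0.353, 0.0], [0.0, 0.0, -1.0]]
contact_force: [0.5, -0.1, -1.7]
gripper_width: 31.4
gripper_force: 55.0
```

Request:
drive_tool(
  motion=[
    [0, 0, 0, 0.0003, 0, 0, 0],
    [0, 0, 0, 0, 0, 0, 0],
    [0, 0, 0, 0, 0, 0, 0],
    [0, 0, 0, 0, 0, 0, 0],
    [0, 0, 0, 0, 0, 0, 0],
    [0, 0, 0, -0.02, 0, 0, 0],
    [0, 0, 0, -0.035, 0, 0, 0],
    [0, 0, 0, -0.04, 0, 0, 0],
    [0, 0, 0, -0.04, 0, 0, 0],
    [0, 0, 0, -0.04, 0, 0, 0],
    [0, -0.037, 0, 0, 0, 0, 0],
    [0, -0.037, 0, 0, 0, 0, 0],
  ],
)

```text
time_s: 31.7
position: [483.4, 97.8, 182.9]
orientation: [[-0.358, 0.934, 0.009], [0.934, 0.358, 0.001], [-0.002, 0.009, -1.0]]
contact_force: [0.2, 0.1, -1.0]
gripper_width: 94.3
gripper_force: 0.0
```

Request:
drive_tool(
  motion=[
    [0, -0.037, 0, 0, 0, 0, 0],
    [0, -0.037, 0, 0, 0, 0, 0],
    [0, -0.037, 0, 0, 0, 0, 0],
    [0, 0, 0, 0, 0, 0, 0],
    [0, 0, 0, 0, 0, 0, 0],
    [0, 0, 0, 0, 0, 0, 0],
  ],
)

```text
time_s: 32.2
position: [520.2, -6.5, 178.2]
orientation: [[-0.353, 0.936, -0.001], [0.936, 0.353, 0.001], [0.001, -0.0, -1.0]]
contact_force: [-0.4, 0.9, -1.0]
gripper_width: 93.9
gripper_force: 0.0
```

```bash
cat > chk3.py <<'E'
from h import *
st();P=r.camera_params('wrist'); im=snap('wrist')
for t,z in(('clip',72),('clip_bridge',91.5),('shaft_end',62),('clip_seat',62),('wedge',7),('wedge_tip',0)):
    for L in r.spot_point(t,'wrist')[:1]: print(t,np.round(L['pixel']),round(L['score'],2),atz('wrist',L['pixel'],z,P).round(1))
L=r.trace('clip','wrist')
if L:
    m=L[0]['pixels'].astype('u1')*255; print(L[0]['score'],L[0]['extent'],(m>0).sum())
    for z in(84.5,94.5):
        q=rect('wrist',m,P,460,580,-70,70,z,4)>127; (cx,cy),wh,a=cv2.minAreaRect(np.argwhere(q)[:,::-1].astype('f4'))
        print(z,'centre',460+cx/4,70-cy/4,'size',np.array(wh)/4,'angle',a)
E
python3 chk3.py
```

```text
t 32.2 pos [520.2  -6.5 178.2] yaw 110.7 w 93.87056568304686 F [-0.4  0.9 -1. ] j [ -7.   2.  85.   0.  93. -28.]
[[-0.353  0.936 -0.001]
 [ 0.936  0.353  0.001]
 [ 0.001 -0.    -1.   ]]
clip [318. 233.] 0.86 [520.2  -4.5  72. ]
clip_bridge [314. 258.] 0.58 [522.7 -19.1  91.5]
shaft_end [314. 172.] 0.63 [500.6  38.9  62. ]
clip_seat [316. 219.] 0.91 [515.8   4.1  62. ]
wedge [319.  26.] 0.94 [456.3 169.1   7. ]
wedge_tip [319. 127.] 0.81 [491.3  76.4   0. ]
0.82 [291.9, 214.7, 48.0, 47.4] 855
84.5 centre 518.7456893920898 -7.051727294921875 size [37.32476044 38.20681763] angle 68.19859313964844
94.5 centre 517.9004707336426 -4.226203918457031 size [36.05046082 36.77535248] angle 68.74949645996094
```

```bash
cat > fit.py <<'E'
from h import *
from scipy.optimize import differential_evolution
from scipy.spatial.transform import Rotation as Ro
def projN(n,P,p):
    E=np.linalg.inv(np.array(P['extrinsics']));q=p@E[:3,:3].T+E[:3,3]; a,b,c=q[:,0],-q[:,1],-q[:,2]
    if n=='wrist': k=np.hypot(a,b); t=np.arctan2(k,c)/np.maximum(k,1e-9)
    else: t=1/c
    return np.stack([P['cx']+P['fx']*a*t,P['cy']+P['fy']*b*t],1)
def box(x0,x1,y0,y1,z0,z1): return np.array([[x,y,z] for x in(x0,x1) for y in(y0,y1) for z in(z0,z1)],float)
B=[box(-8,8,-18.5,18.5,19,22.5),box(-5,5,14.5,18.3,-13,20),box(-5,5,-18.3,-14.5,-13,20)]
S=box(-36.5,58,-15,15,-15,15)  # shaft occluder (box approx unused)
R0=np.array([[.352,.936,0],[-.936,.352,0],[0,0,1]]).T.T
R0=np.array([[.352,-(-.936),0],[-.936,.352,0],[0,0,1]])
seat=np.array([516.4,3,62])
def run(names):
    V=[]
    for n in names:
        P=r.camera_params(n); r.grab_frame(n); L=r.trace('clip',n)
        if L:
            m=L[0]['pixels'].astype('u1'); x,y,w,h=[int(v) for v in L[0]['extent']]
            print(n,round(L[0]['score'],2),L[0]['extent'],m.sum()); V.append((n,P,m,(max(x-30,0),max(y-30,0),x+w+30,y+h+30)))
    def masks(p,v,U=4):
        n,P,m,(x0,y0,x1,y1)=v; R=R0@Ro.from_euler('zyx',[p[4],p[3],p[5]],degrees=True).as_matrix(); c=seat+R0@np.array(p[:3])
        o=np.zeros(((y1-y0)*U,(x1-x0)*U),'u1')
        for b in B:
            q=(projN(n,P,b@R.T+c)-[x0,y0]+.5)*U; cv2.fillConvexPoly(o,cv2.convexHull(q.astype('f4')).astype(int),1)
        return cv2.resize(o.astype('f4'),(x1-x0,y1-y0),interpolation=cv2.INTER_AREA),m[y0:y1,x0:x1]
    def cost(p):
        k=0
        for v in V:
            o,m=masks(p,v); m=m[:o.shape[0]].astype('f4'); k+=1-np.minimum(o,m).sum()/np.maximum(o,m).sum()
        return k/len(V)
    for lo,hi in((-120,0),(0,120)):
        s=differential_evolution(cost,[(-30,40),(-8,8),(-5,40),(lo,hi),(-15,15),(-10,10)],maxiter=50,popsize=8,seed=1,tol=1e-4)
        print('along,lat,up,pitch,yaw,roll',s.x.round(1),'cost',round(s.fun,3),'views',[round(float(1-np.minimum(*masks(s.x,v)).sum()/np.maximum(*masks(s.x,v)).sum()),2) for v in V])
run(['wrist','scene','side'])
E
python3 fit.py
```

```text
wrist 0.78 [292.0, 222.7, 49.2, 38.8] 821
scene 0.71 [301.1, 262.8, 17.7, 14.6] 168
side 0.44 [272.2, 239.5, 21.3, 13.5] 184
along,lat,up,pitch,yaw,roll [ 2.020e+01  1.000e-01  1.870e+01 -1.117e+02  1.460e+01  4.500e+00] cost 0.457 views [0.61, 0.44, 0.32]
along,lat,up,pitch,yaw,roll [ 6.8  0.1 13.  63.6 -5.4  2.3] cost 0.29 views [0.45, 0.23, 0.19]
```

Request:
drive_tool(
  motion=[
    [0, -0.0017, 0, 0.03, 0, 0, 0],
    [0, 0, 0, 0.035, 0, 0, 0],
    [0, 0, 0, 0.03, 0, 0, 0],
    [0, 0, 0, 0.015, 0, 0, 0],
    [0, 0, 0, 0.009, 0, 0, 0],
    [0, 0, 0, 0, 0, 0, 0],
    [0, 0, 0, 0, 0, 0, 0],
    [180, 0, 0, 0, 0, 0, 0],
    [180, 0, 0, 0, 0, 0, 0],
    [180, 0, 0, 0, 0, 0, 0],
    [180, 0, 0, 0, 0, 0, 0],
    [180, 0, 0, 0, 0, 0, 0],
  ],
  grip_force=30,
)

```text
time_s: 33.9
position: [521.5, -8.5, 60.1]
orientation: [[-0.353, 0.936, 0.001], [0.936, 0.353, -0.0], [-0.001, 0.001, -1.0]]
contact_force: [-0.2, 0.0, 0.1]
gripper_width: 64.1
gripper_force: 0.0
```

Request:
drive_tool(
  motion=[
    [255, 0, 0, 0, 0, 0, 0],
    [255, 0, 0, 0, 0, 0, 0],
    [255, 0, 0, 0, 0, 0, 0],
    [255, 0, 0, 0, 0, 0, 0],
    [255, 0, 0, 0, 0, 0, 0],
    [255, 0, 0, 0, 0, 0, 0],
  ],
  grip_force=30,
)

```text
time_s: 34.4
position: [520.9, -8.5, 59.4]
orientation: [[-0.353, 0.936, -0.0], [0.936, 0.353, 0.0], [0.0, -0.0, -1.0]]
contact_force: [-1.7, -0.1, 0.6]
gripper_width: 33.9
gripper_force: 29.9
```

Request:
drive_tool(
  motion=[
    [255, 0, 0, -0.004, 0, 0, 0],
    [255, 0, 0, -0.006, 0, 0, 0],
    [255, 0, 0, -0.01, 0, 0, 0],
    [255, 0, 0, -0.02, 0, 0, 0],
    [255, 0, 0, -0.03, 0, 0, 0],
    [255, 0, 0, -0.03, 0, 0, 0],
    [255, 0, 0, 0, 0, 0, 0],
    [255, 0, 0, 0, 0, 0, 0],
  ],
)

```text
time_s: 35.07
position: [522.8, -8.6, 162.8]
orientation: [[-0.353, 0.936, 0.007], [0.936, 0.353, -0.001], [-0.003, 0.006, -1.0]]
contact_force: [-0.1, 0.5, -1.2]
gripper_width: 34.3
gripper_force: 29.8
```

```bash
python3 - <<'E'
from h import *
st()
for n in('scene','side'): snap(n)
o=[]
for n in('scene','side'):
    for L in r.spot_point('clip',n)[:1]: print(n,L['pixel'],L['score']); o.append(ray(n,L['pixel']))
if len(o)==2: print(tri(o))
o=[]
for n in('scene','side'):
    for L in r.spot_point('small_parts_tray',n)[:1]: o.append(ray(n,L['pixel'])); print(n,'tray floor',atz(n,L['pixel'],0).round(1))
    L=r.trace('small_parts_tray',n)[0]; m=L['pixels'].astype('u1')*255
    P=r.camera_params(n); q=rect(n,m,P,420,640,-500,-260,35,2)>127; (cx,cy),wh,a=cv2.minAreaRect(np.argwhere(q)[:,::-1].astype('f4')); print(n,'rim',420+cx/2,-260-cy/2,np.array(wh)/2,a)
if len(o)==2: print(tri(o))
go(520,-372,150)
E
```

```text
t 35.0667 pos [522.8  -8.6 162.8] yaw 110.7 w 34.26088809909886 F [-0.1  0.5 -1.2] j [ -7.   2.  87.   0.  91. -28.]
[[-0.353  0.936  0.007]
 [ 0.936  0.353 -0.001]
 [-0.003  0.006 -1.   ]]
scene [304.7, 238.6] 0.42
side [279.1, 199.0] 0.69
(array([521.57595248,  -2.17500584, 173.96297802]), [np.float64(1.4379335416052672), np.float64(1.4379335416053118)])
scene tray floor [ 517.  -370.4    0. ]
scene rim 512.7956314086914 -371.6547088623047 [ 92.82160187 173.92823792] 79.65132141113281
side tray floor [ 524.  -371.7    0. ]
side rim 520.7823791503906 -385.8124237060547 [125.26914215 164.09965515] 80.3358154296875
(array([ 522.49629092, -369.56860468,   -3.99204792]), [np.float64(2.573412213823389), np.float64(2.573412213823432)])
shift total mm [-340.1 -128.8    8. ] rows 10 each m [-0.034  -0.0129  0.0008]
```

Request:
drive_tool(
  motion=[
    [255, -0.02, -0.0076, 0, 0, 0, 0],
    [255, -0.036, -0.0137, 0, 0, 0, 0],
    [255, -0.036, -0.0137, 0, 0, 0, 0],
    [255, -0.036, -0.0137, 0, 0, 0, 0],
    [255, -0.036, -0.0137, 0, 0, 0, 0],
    [255, -0.036, -0.0137, 0, 0, 0, 0],
    [255, -0.036, -0.0137, 0, 0, 0, 0],
    [255, -0.036, -0.0137, 0, 0, 0, 0],
    [255, -0.036, -0.0137, 0, 0, 0, 0],
    [255, -0.032, -0.0118, 0, 0, 0, 0.0935],
    [255, 0, 0, 0, 0, 0, 0.0935],
    [255, 0, 0, 0, 0, 0, 0],
  ],
)

```text
time_s: 36.47
position: [519.5, -374.0, 157.7]
orientation: [[-0.168, 0.986, -0.002], [0.986, 0.168, 0.002], [0.002, -0.001, -1.0]]
contact_force: [-0.1, 0.7, -0.3]
gripper_width: 34.2
gripper_force: 29.8
```

```bash
python3 - <<'E'
from h import *
st(); P=r.camera_params('wrist'); snap('wrist','w9.png')
for L in r.spot_point('small_parts_tray','wrist')[:1]: print(L['score'],L['pixel'],atz('wrist',L['pixel'],0,P))
for L in r.trace('small_parts_tray','wrist')[:1]:
    m=L['pixels'].astype('u1')*255
    q=rect('wrist',m,P,420,640,-500,-260,35,2)>127; (cx,cy),wh,a=cv2.minAreaRect(np.argwhere(q)[:,::-1].astype('f4')); print('rim',420+cx/2,-260-cy/2,np.array(wh)/2,a)
E
```

```text
t 36.4667 pos [ 519.5 -374.   157.7] yaw 99.7 w 34.20383689907452 F [-0.1  0.7 -0.3] j [-41.  17.  69.   0.  93. -51.]
[[-0.168  0.986 -0.002]
 [ 0.986  0.168  0.002]
 [ 0.002 -0.001 -1.   ]]
0.6 [319.8, 218.0] [ 521.49807638 -370.25797543    0.        ]
rim 520.7624435424805 -369.84777069091797 [ 93.99217987 158.47683716] 79.81867980957031
```

Request:
drive_tool(
  motion=[
    [255, 0.003, 0, 0.03, 0, 0, 0],
    [255, 0, 0, 0.035, 0, 0, 0],
    [255, 0, 0, 0.035, 0, 0, 0],
    [255, 0, 0, 0.03, 0, 0, 0],
    [255, 0, 0, 0.015, 0, 0, 0],
    [255, 0, 0, 0.004, 0, 0, 0],
    [255, 0, 0, 0, 0, 0, 0],
    [255, 0, 0, 0, 0, 0, 0],
    [100, 0, 0, 0, 0, 0, 0],
    [100, 0, 0, 0, 0, 0, 0],
    [100, 0, 0, 0, 0, 0, 0],
    [100, 0, 0, 0, 0, 0, 0],
  ],
)

```text
time_s: 37.62
position: [520.5, -369.7, 11.7]
orientation: [[-0.173, 0.985, 0.002], [0.985, 0.173, -0.001], [-0.002, 0.002, -1.0]]
contact_force: [-0.2, -0.1, 0.3]
gripper_width: 55.5
gripper_force: 0.0
```

Request:
drive_tool(
  motion=[
    [100, 0, 0, 0, 0, 0, 0],
    [100, 0, 0, 0, 0, 0, 0],
    [100, 0, 0, -0.02, 0, 0, 0],
    [100, 0, 0, -0.03, 0, 0, 0],
    [100, 0, 0, -0.04, 0, 0, 0],
    [100, 0, 0, -0.04, 0, 0, 0],
    [100, 0, 0, -0.03, 0, 0, 0],
    [100, 0, 0, 0, 0, 0, 0],
    [100, 0, 0, 0, 0, 0, 0],
  ],
)

```text
time_s: 38.37
position: [521.0, -370.2, 173.8]
orientation: [[-0.173, 0.985, 0.005], [0.985, 0.173, -0.004], [-0.005, 0.004, -1.0]]
contact_force: [0.9, -0.4, -0.0]
gripper_width: 57.0
gripper_force: 0.0
```

```bash
python3 - <<'E'
from h import *
st(); P=r.camera_params('wrist'); snap('wrist','w10.png')
for L in r.spot_point('clip','wrist')[:1]: print('clip',L['score'],L['pixel'],atz('wrist',L['pixel'],12,P))
for n in('scene','side'): snap(n)
for t,z in(('wedge',7),('clip',12)):
  o=[]
  for n in('scene','side'):
    for L in r.spot_point(t,n)[:1]: print(t,n,round(L['score'],2),atz(n,L['pixel'],z).round(1)); o.append(ray(n,L['pixel']))
  if len(o)==2: print(tri(o)[0])
E
```

```text
t 38.3667 pos [ 521.  -370.2  173.8] yaw 100.0 w 57.021909642300436 F [ 0.9 -0.4 -0. ] j [-40.  17.  69.   0.  94. -50.]
[[-0.173  0.985  0.005]
 [ 0.985  0.173 -0.004]
 [-0.005  0.004 -1.   ]]
clip 0.89 [317.2, 212.5] [ 520.90331713 -363.44782672   12.        ]
wedge scene 0.71 [462.6 174.4   7. ]
wedge side 0.7 [453.2 170.4   7. ]
[456.32656063 170.27026896   9.90019185]
clip scene 0.56 [ 516.2 -366.8   12. ]
clip side 0.69 [ 520.4 -373.1   12. ]
[ 521.09116038 -366.58562925    5.64259201]
```

Request:
drive_tool(
  motion=[
    [100, 0, 0, 0, 0, 0, 0],
    [100, 0, 0, 0, 0, 0, 0],
    [100, 0, 0, 0, 0, 0, 0],
    [100, 0, 0, 0, 0, 0, 0],
  ],
)

```text
time_s: 39.1
position: [519.9, -369.2, 170.3]
orientation: [[-0.173, 0.985, 0.0], [0.985, 0.173, 0.0], [0.0, 0.0, -1.0]]
contact_force: [0.9, 0.4, 0.2]
gripper_width: 56.7
gripper_force: 0.0
```

```bash
python3 -c "
from station import r
print(r.sign_off())"
```

```text
the job is handed in; nothing more can be done
None
```

The job is handed in at 39 s of the 72 s: the clip is in the parts tray and the wedge was released on the bench about 170 mm from the clip's seat. Sign-off returned no verdict. That the wedge raised the clip enough while still under it (about 8–13 mm up, 3–5 mm along the shaft) rests on force and camera estimates, not a direct view.

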